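Lay out the thread tray for the next colour changes

ROBOT

A 6-joint arm with a two-finger parallel gripper is mounted at the origin on a cart in front of the work surface, level with it; the furniture and walls round the work are solid. World frame = base frame: x ahead of the robot, y to its left, z up, the work surface at z = 0. Lengths are in m, angles in rad, forces in N, time in s.
With the tool pointing down it reaches from about 0.3 to 0.775 m from the base axis. Payload 14.6 kg.
Tool frame: the origin (TCP) lies at the very end of the fingers, on their centre line; the grasp point (between the pads) lies 19 mm behind it; z points along the fingers, y is the line along which they close (so a half turn about z gives the same grasp; the last joint's range is limited). The gripper opens to 94 mm and grips with 3 to 60 N. Pads are 16 mm wide; open, the fingers measure 119 mm over their backs; the gripper's body (75 mm by 177 mm) begins 78 mm behind the grasp point.
Start: joints at [1.218, 0.3, 1.521, -0, 1.321, -0.067], TCP at [0.155, 0.528, 0.173] pointing down, gripper open.
Joint ranges: [-3.03, 3.03], [-0.79, 2.21], [0.23, 2.52], [-1.04, 4.18], [0, 3.07], [-2.55, 2.55]. Speed limits (rad/s): [2.22, 2.22, 2.57, 3.14, 3.14, 3.14].

INTERFACE

Orientations are given as [roll, pitch, yaw] about the fixed x, y, z axes, in that order (R = Rz(yaw) Ry(pitch) Rx(roll)).
In Python, from station import ctrl, cams gives the robot as it stands. The module is installed in compiled form; this text tells all that it offers.
- The arm moves only by the tool arm_command, never from a script. Its argument "plan" is a list that holds one entry, the list of rows, each a list of 7 numbers: the shift along the tool's x, y, z in fractions of the full range, 1 being 750 mm, then the turn, a rotation vector about the tool's x, y, z in normalised numbers (1 is 180 degrees), then the closure, from -1 (fully open) to 1 (shut). A call has 1 to 12 rows; each row is the pose to reach, as a shift and turn from the pose commanded when the call began, along the tool's axes at that moment; what a row does not reach only later rows make up. A row lasts 1/10 s, in which the tool goes at most 50 mm and 8.59 degrees, less where a joint would pass 70% of its speed; a pose out of reach is approached as far as the arm can. A call with a gripper value outside its range is refused whole. The fingers move at their own pace and stop on an object; "squeeze" is the grip in N (left out, the last holds). Time passes only in rows, so rows that repeat a pose let the fingers close. It gives the time, the measured TCP pose, the force, the opening and the grip force at its end, in the units of the state.
- ctrl.get_obs(): the state, without advancing time (a new reading comes with each control period).
- cams.camera(name): name is "scene" or "top"; returns (picture, depth): 480x640x3 uint8, blue, green, red; 480x640 float32, m along the optical axis (not along the pixel's ray), 0 where there is no reading.
- cams.camera_info(name): a dict with "fx", "fy", "cx", "cy" (pixels), "world_to_cam" (4x4, takes a point from world to camera coordinates). Camera axes: x right, y down, z forward; pixel columns grow to the right and rows downward; lengths in m; the calibration is good to about 2 mm. A picture is of the moment at which its call begins. camera_info takes no time and is no camera call.
- ctrl.hand_in(): hands the job in; it is judged then, once.
The state is a dict: "time_s": time; "qpos": joint angles; "joint_vel": joint speeds; "tau": joint torques, N m; "ee_pos": TCP position; "eef_rot": TCP orientation; "force": force on the tool from outside, world axes, zero at the start; "moment": the same for the moment, N m; "grip_width": finger opening in m; "grip_force": force on a finger pad.
Only numpy, scipy, OpenCV 4.12 (cv2) and the standard library are available. Lean on these libraries where they do the work, as an engineer would, in place of code of your own. Each camera call takes 0.05 s, during which the arm holds its last target. There are 200 camera calls.

TASK

Make up the wooden thread tray for the next job: the spool already in its back-left well is the colour threaded now and stays there; stand the other two spools upright in the back wells to its right, the lighter colour next to it and the darker one beyond, so that the changes go from light to dark (yellow is lighter than red, red lighter than black). Lay each clear bobbin flat in the shallow seat directly in front of the spool of its own colour, and leave the oil bottle and the tape measure where they are.

Things in the scene. Friction and masses are not known exactly. Their poses are not given: they have to be found in the camera images.
- thread_tray: fixed light-wood tray on the left table. Origin: table height, mid-length, where its two steps meet; x to its back (away from robot), y left, z up; yaw within 0.3. Mm: back step x 0..60, 14 high, 3 wells dia 45 through to the table, centres x 30, y 60 (left), 0, -60; front step x -50..0, 8 high, 3 bobbin seats dia 35, 3 deep (floor z 5, bobbin 8 proud), centres x -25, y 60, 0, -60
- yellow_spool: thread spool standing on end, yellow thread, white flanges, 55 mm tall, 35 mm in diameter at both end flanges (slightly waisted between); 35 g. Origin: centre of its underside; z up along its axis. It starts on the right bench or in the tray's back-left well, either way with its underside at table height (z = 0), and in any well. (Not the spools at the far back by the big cones.)
- red_spool: thread spool standing on end, red thread, white flanges, 49 mm tall, 35 mm in diameter at both end flanges (slightly waisted between); 35 g. Origin: centre of its underside; z up along its axis. It starts on the right bench or in the tray's back-left well, either way with its underside at table height (z = 0), and in any well. (Not the spools at the far back by the big cones.)
- black_spool: thread spool standing on end, black thread, brown flanges, 55 mm tall, 35 mm in diameter at both end flanges (slightly waisted between); 35 g. Origin: centre of its underside; z up along its axis. It starts on the right bench or in the tray's back-left well, either way with its underside at table height (z = 0), and in any well. (Not the spools at the far back by the big cones.)
- yellow_bobbin: clear plastic bobbin lying flat, fully wound with yellow thread that shows through its clear flanges; a disc 25 mm in diameter and 11 mm high with a small dark hole; 12 g. Origin: centre of its underside; z up. At the start it lies on the bench to the right (z = 0).
- red_bobbin: clear plastic bobbin lying flat, fully wound with red thread that shows through its clear flanges; a disc 25 mm in diameter and 11 mm high with a small dark hole; 12 g. Origin: centre of its underside; z up. At the start it lies on the bench to the right (z = 0).
- black_bobbin: clear plastic bobbin lying flat, fully wound with black thread that shows through its clear flanges; a disc 25 mm in diameter and 11 mm high with a small dark hole; 12 g. Origin: centre of its underside; z up. At the start it lies on the bench to the right (z = 0).
- oil_bottle: bystander, to be left alone: white oil bottle with a red spout, 46 mm wide, 128 mm tall, on the right bench near the robot, beside a fixed blue drawer cabinet 165 mm tall that stands between it and the left table; origin: centre of its underside
- tape_measure: bystander, to be left alone: round yellow tape measure, 56 mm by 59 mm, 17 mm high, lying flat on the bench to the right, on the right-hand side; origin: about its centre, on the table
Things that resemble listed ones, but are neither listed nor needed, are in the scene too. Leave any purple look-alike of the red_spool alone. What is shaped like the black_spool but turquoise is not meant.

How it is judged:
By the outcome, as a careful person would: the job done as asked, in the order asked, and still so for the second after the job is handed in, with the robot touching nothing.
It also fails if it takes over 136 s, if anything falls off the work surface, if the arm or the gripper's body presses on something with over 40 N, if the wrist force passes 120 N, or if a joint passes its speed limit or range.

## Working session

There is one attempt and no reset: what is moved stays moved. The work goes in short steps, Python scripts to look and compute and a tool call to move; the robot and the scene stay as the last step left them, time stands still between calls to the robot, and variables do not carry over. Pictures are saved under pics/ and viewed, at most 14 in all, crops included, and the job is handed in when it is done.

Besides the shell and the picture viewer there is one more tool, called after "Emit:" in YAML: its name, and indented under it one key for each argument. arm_command: Moves the arm, as the interface text tells. Its arguments: {"type":"object","properties":{"plan":{"type":"array"},"squeeze":{"type":"number"}},"required":["plan"]}

```bash
mkdir -p pics
cat > h.py <<'E'
import numpy as np, cv2
from station import ctrl, cams
def shot(n):
    im,d=cams.camera(n); np.savez(f'pics/{n}.npz',im=im,d=d); return im,d
def ray(n,u,v):
    k=cams.camera_info(n); T=np.linalg.inv(k['world_to_cam'])
    r=T[:3,:3]@np.array([(u-k['cx'])/k['fx'],(v-k['cy'])/k['fy'],1]); return T[:3,3],r
def onz(n,u,v,z):
    o,r=ray(n,u,v); return o+r*(z-o[2])/r[2]
def dep(n,u,v,d):
    o,r=ray(n,u,v); return o+r*d
def two(a,ua,b,ub):
    o1,r1=ray(a,*ua);o2,r2=ray(b,*ub); A=np.c_[r1,-r2]; t=np.linalg.lstsq(A,o2-o1,rcond=None)[0]
    p,q=o1+r1*t[0],o2+r2*t[1]; return (p+q)/2,np.linalg.norm(p-q)
E
python3 - <<'E'
from h import *
np.set_printoptions(precision=3,suppress=True)
for n in('scene','top'):
    im,d=shot(n); cv2.imwrite(f'pics/{n}0.png',im); k=cams.camera_info(n); print(n,k['fx'],k['cx'],k['cy'],np.linalg.inv(k['world_to_cam']))
o=ctrl.get_obs(); print(o)
E
```

```text
scene 454.48196089484645 317.4749921988073 238.51231029729217 [[-0.183  0.431 -0.884  1.418]
 [ 0.983  0.084 -0.163  0.138]
 [ 0.004 -0.899 -0.439  0.492]
 [ 0.     0.     0.     1.   ]]
top 491.7178648467595 317.1310107807959 251.31515690741801 [[ 0.013 -0.983  0.181  0.23 ]
 [-1.    -0.01   0.017 -0.038]
 [-0.015 -0.181 -0.983  1.294]
 [ 0.     0.     0.     1.   ]]
{'time_s': 0.1, 'qpos': array([ 1.218,  0.3  ,  1.522,  0.   ,  1.321, -0.067]), 'joint_vel': array([-0.001, -0.   ,  0.   ,  0.002, -0.002,  0.001]), 'tau': array([ -0.001, -53.265, -35.328,   0.071,   0.024,  -0.   ]), 'ee_pos': array([0.155, 0.527, 0.172]), 'eef_rot': array([-3.141, -0.   ,  2.856]), 'force': array([0.058, 0.16 , 0.208]), 'moment': array([-0.018,  0.023,  0.017]), 'grip_force': 0.0, 'grip_width': 0.09409044967260707}
```

View pics/scene0.png

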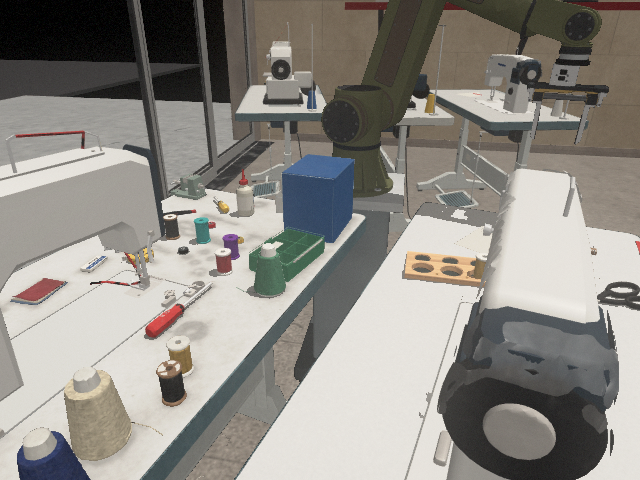

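View pics/top0.png

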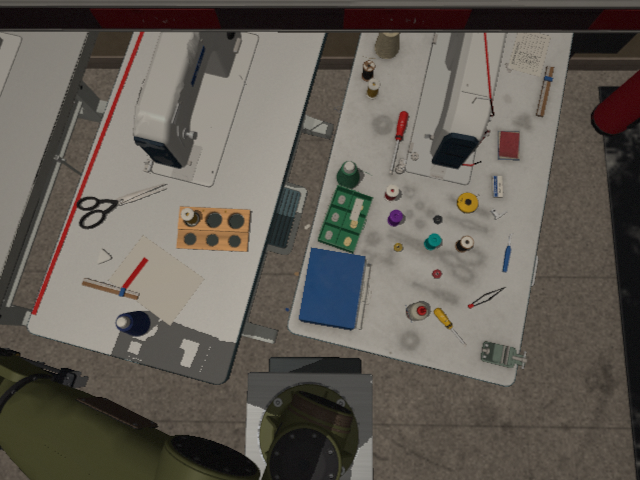

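Top view: the tray is at about (213,229), with a spool in its back-left well at (189,216). On the right bench the spools are red (392,192), purple look-alike (396,217), turquoise look-alike (433,241) and black with brown flanges (465,242). The bobbins are black (437,219), yellow (398,247) and red (437,273). Confusable: the spools at (369,68) and (373,88) at the far back, and the tape measure at (467,202). I'll check this in one close crop.

Run:
```python
from h import *
t=np.load('pics/top.npz')['im']; s=np.load('pics/scene.npz')['im']
a=cv2.resize(t[180:290,375:485],(400,400),interpolation=cv2.INTER_CUBIC)
b=cv2.resize(t[195:265,165:265],(400,280),interpolation=cv2.INTER_CUBIC)
c=cv2.resize(s[190:290,150:260],(400,364)[:2],interpolation=cv2.INTER_CUBIC)[:200+164]
o=np.zeros((600,800,3),np.uint8); o[:400,:400]=a; o[:280,400:]=b; o[280:600,400:]=cv2.resize(c,(400,320))
o[400:600,:400]=cv2.resize(s[240:290,400:500],(400,200),interpolation=cv2.INTER_CUBIC)
cv2.imwrite('pics/crop.png',o)
```

```text
(no output)
```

View pics/crop.png

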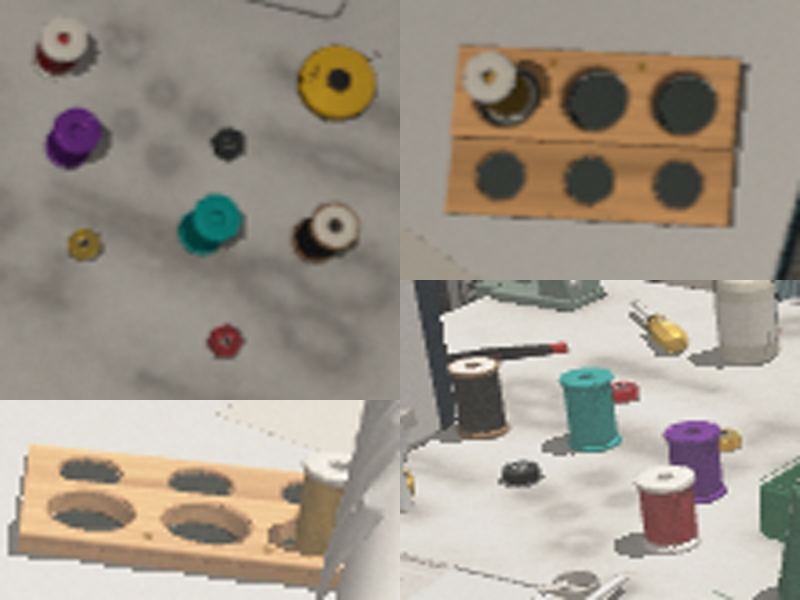

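The crop confirms the choice: the tray holds the yellow spool back-left, red has white flanges, black has brown ones, and the purple and turquoise spools are look-alikes. Next I'll measure positions.

```bash
cat > meas.py <<'E'
from h import *
np.set_printoptions(precision=4,suppress=True)
def pts(n,d):
    k=cams.camera_info(n);T=np.linalg.inv(k['world_to_cam']);v,u=np.mgrid[:480,:640]
    P=np.stack([(u-k['cx'])/k['fx']*d,(v-k['cy'])/k['fy']*d,d],-1); return P@T[:3,:3].T+T[:3,3]
def cen(m,seed,r):
    w=np.zeros_like(m,np.uint8); cv2.circle(w,seed,r,1,-1); m=(m&(w>0)).astype(np.uint8)
    c=max(cv2.findContours(m,cv2.RETR_EXTERNAL,cv2.CHAIN_APPROX_NONE)[0],key=cv2.contourArea)
    f=np.zeros_like(m); cv2.drawContours(f,[c],-1,1,-1); v,u=np.nonzero(f); return u.mean(),v.mean(),f.sum(),f
E
python3 - <<'E'
from meas import *
D={n:np.load(f'pics/{n}.npz') for n in('top','scene')}
Pt=pts('top',D['top']['d']);Ps=pts('scene',D['scene']['d'])
t=D['top']['im'];s=D['scene']['im']
# table height checks
print('bench z',np.median(Pt[255:265,405:425,2]),'left table',np.median(Pt[180:190,240:246,2]))
for nm,st,ss,h in(('red',(392,192),(224,262),.049),('black',(465,242),(172,226),.055),('yel',(189,216),(482,266),.055),('purp',(396,217),(231,245),.049),('turq',(433,241),(202,230),.055)):
    m=(Pt[...,2]>h-.012)&(Pt[...,2]<.075); u,v,a,f=cen(m,st,13); z=np.median(Pt[...,2][f>0]); p=onz('top',u,v,z); 
    m=(Ps[...,2]>h-.004)&(Ps[...,2]<.07);us,vs,a2,f2=cen(m,ss,18);q,g=two('top',(u,v),'scene',(us,vs))
    print(nm,u,v,a,'z',z,'p',p,'2view',q,g,a2)
hsv=cv2.cvtColor(t,cv2.COLOR_BGR2HSV)
bg=np.median(t[255:265,405:425].reshape(-1,3),0)
for nm,st,ss in(('blackB',(437,219),(183,250)),('yelB',(398,247),(239,239)),('redB',(437,273),(211,226))):
    m=np.abs(t.astype(int)-bg).max(-1)>45; u,v,a,f=cen(m,st,8); z=np.percentile(Pt[...,2][f>0],[50,80]); p=onz('top',u,v,.008)
    h2=cv2.cvtColor(s,cv2.COLOR_BGR2HSV); m2=(h2[...,1]>90)|(h2[...,2]<80); us,vs,a2,f2=cen(m2,ss,9); 
    print(nm,u,v,a,'z',z,p,'2view',two('top',(u,v),'scene',(us,vs)),us,vs,a2)
wood=((hsv[...,0]>5)&(hsv[...,0]<22)&(hsv[...,1]>90)).astype(np.uint8)
w=np.zeros_like(wood);w[195:265,165:265]=wood[195:265,165:265]
cs,hi=cv2.findContours(w,cv2.RETR_CCOMP,cv2.CHAIN_APPROX_NONE)
for c in cs:
    a=cv2.contourArea(c)
    if a>40:
        M=cv2.moments(c);u,v=M['m10']/M['m00'],M['m01']/M['m00'];print('cont',u,v,a,onz('top',u,v,.014)[:2],onz('top',u,v,.008)[:2])
c=max(cs,key=cv2.contourArea);print(cv2.boxPoints(cv2.minAreaRect(c)))
q=cv2.approxPolyDP(c,5,True)[:,0];print([ (list(x),onz('top',*x,.01)[:2]) for x in q])
print('back step z',np.median(Pt[210:215,203:206,2]),np.median(Pt[...,2][w>0]),np.percentile(Pt[...,2][w>0],[25,75]))
E
```

```text
bench z 0.0011018279640669926 left table 0.0015148292026300192
red 392.203007518797 190.61654135338347 133 z 0.04946862413628428 p [ 0.6224 -0.211   0.0495] 2view [ 0.6231 -0.2113  0.0471] 5.546243298399209e-05 118
black 466.72 242.12666666666667 150 z 0.05550917814545442 p [ 0.4849 -0.3983  0.0555] 2view [ 0.4854 -0.399   0.053 ] 0.00010326278042337141 79
yel 187.41007194244605 214.2158273381295 139 z 0.05601672500050703 p [0.5522 0.3236 0.056 ] 2view [0.5524 0.3217 0.0539] 0.0048100723835911964 85
purp 396.0 215.87234042553192 141 z 0.04986770285504294 p [ 0.554  -0.2198  0.0499] 2view [ 0.5651 -0.2303  0.0146] 0.011234864610484107 115
turq 434.4256756756757 239.6418918918919 148 z 0.05576341874484492 p [ 0.4905 -0.3161  0.0558] 2view [ 0.4909 -0.3164  0.0532] 0.0006089857852521827 82
blackB 437.45205479452056 219.1095890410959 73 z [0.0112 0.0147] [ 0.5569 -0.3366  0.008 ] 2view (array([ 0.5581, -0.3374,  0.0023]), np.float64(0.0010728833685235946)) 182.90625 251.3125 32
yelB 398.01408450704224 247.05633802816902 71 z [0.0118 0.014 ] [ 0.4796 -0.2298  0.008 ] 2view (array([ 0.4803
[... 556 characters left out ...]
1768707483 238.61496598639454 122.5 [0.496  0.3253] [0.4973 0.327 ]
cont 236.0280612244898 220.63435374149657 196.0 [0.5465 0.2037] [0.548  0.2048]
cont 213.95833333333334 219.5407986111111 192.0 [0.549  0.2633] [0.5505 0.2647]
cont 189.60600490196077 216.50245098039215 272.0 [0.5568 0.3295] [0.5583 0.3313]
[[175.9661 247.7127]
 [177.9548 205.9502]
 [249.5543 209.3597]
 [247.5656 251.1222]]
[([np.int32(180), np.int32(207)], array([0.5841, 0.3584])), ([np.int32(176), np.int32(247)], array([0.4736, 0.3622])), ([np.int32(246), np.int32(251)], array([0.4646, 0.1743])), ([np.int32(249), np.int32(210)], array([0.5773, 0.1705]))]
back step z 0.015268918938102116 0.011609532904276687 [0.0084 0.0153]
```

Run:
```python
from meas import *
d=np.load('pics/top.npz')['d'];P=pts('top',d)
def ext(nm,x0,x1,y0,y1,z0):
    m=(P[...,0]>x0)&(P[...,0]<x1)&(P[...,1]>y0)&(P[...,1]<y1)&(P[...,2]>z0)&(P[...,2]<.6); Q=P[m]
    print(nm,np.percentile(Q,[1,99],axis=0).round(3).tolist() if len(Q) else None,Q[:,2].max() if len(Q) else 0)
ext('cabinet',.2,.5,-.22,.05,.13); ext('oil',.25,.4,-.36,-.23,.05); ext('organizer',.42,.66,-.18,-.02,.015); ext('cone',.62,.75,-.17,-.02,.04)
ext('machineL',.6,1.0,.2,.55,.05); ext('machineR',.55,1.0,-.6,-.25,.08); ext('all left near tray',.4,.68,.1,.4,.06)
```

```text
cabinet [[0.267, -0.129, 0.136], [0.438, 0.015, 0.171]] 0.1736948527707347
oil [[0.286, -0.289, 0.053], [0.328, -0.248, 0.126]] 0.13201854908117094
organizer [[0.421, -0.154, 0.016], [0.659, -0.022, 0.17]] 0.173178587556035
cone [[0.635, -0.168, 0.043], [0.75, -0.023, 0.598]] 0.5999307875659722
machineL [[0.656, 0.209, 0.076], [0.982, 0.501, 0.597]] 0.5999938606853182
machineR [[0.663, -0.538, 0.123], [0.916, -0.257, 0.597]] 0.5999868928170577
all left near tray [[0.651, 0.314, 0.113], [0.68, 0.396, 0.273]] 0.27757320327284707
```

Run:
```python
from meas import *
d=np.load('pics/top.npz')['d'];P=pts('top',d)
for y0 in np.arange(-.40,-.2,.02):
    m=(P[...,1]>y0)&(P[...,1]<y0+.02)&(P[...,2]>.09)&(P[...,2]<.5)&(P[...,0]>.5)&(P[...,0]<1.0);Q=P[m]; print(y0.round(2),Q[:,0].min() if len(Q) else None, Q[Q[:,0].argmin(),2] if len(Q) else '')
```

```text
-0.4 0.6750506268527016 0.15620242794359207
-0.38 0.6595409880133059 0.2559532589446265
-0.36 0.6604046086344346 0.2536992787619028
-0.34 0.6640241633942502 0.2560631088634804
-0.32 0.6701579520528159 0.19314883343638312
-0.3 0.6773546628193691 0.24636048342393413
-0.28 None 
-0.26 None 
-0.24 None 
-0.22 None
```

```bash
cat > to.py <<'E'
import sys
from h import *
from scipy.spatial.transform import Rotation as R
# args: x y z yaw [x y z yaw ...]
o=ctrl.get_obs(); A=R.from_euler('xyz',o['eef_rot']); a=list(map(float,sys.argv[1:]))
print('at',o['ee_pos'].round(4),o['eef_rot'].round(3),'t',round(o['time_s'],1),'w',round(o['grip_width'],4))
for i in range(0,len(a),4):
    B=R.from_euler('xyz',[np.pi,0,a[i+3]]); s=A.inv().apply(np.array(a[i:i+3])-o['ee_pos'])*1000
    print(s.round(1),(A.inv()*B).as_rotvec().round(3))
E
python3 to.py .30 .33 .25 2.856 .6235 -.2115 .25 2.856 .6235 -.2115 .022 2.856
```

```text
at [0.155  0.5274 0.1723] [-3.141 -0.     2.856] t 0.1 w 0.0941
[-194.8 -148.6  -77.6] [-0.001 -0.    -0.   ]
[-657.8 -577.   -77.2] [-0.001 -0.    -0.   ]
[-657.9 -576.7  150.8] [-0.001 -0.    -0.   ]
```

The rows are not in the units I measure in: shifts go in shares of 750 mm and turns go in shares of 180 degrees. I convert before sending: -658 mm / 750 = -0.8773, -577 mm / 750 = -0.7693.

Emit:
arm_command:
  plan:
    - [[-0.0267,-0.02,-0.06,0,0,0,-0.28],[-0.0667,-0.0533,-0.1027,0,0,0,-0.28],[-0.8773,-0.7693,-0.1027,0,0,0,-0.28],[-0.8773,-0.7693,-0.1027,0,0,0,-0.28],[-0.8773,-0.7693,-0.1027,0,0,0,-0.28],[-0.8773,-0.7693,-0.1027,0,0,0,-0.28],[-0.8773,-0.7693,-0.1027,0,0,0,-0.28],[-0.8773,-0.7693,-0.1027,0,0,0,-0.28],[-0.8773,-0.7693,-0.1027,0,0,0,-0.28],[-0.8773,-0.7693,-0.1027,0,0,0,-0.28],[-0.8773,-0.7693,-0.1027,0,0,0,-0.28],[-0.8773,-0.7693,-0.1027,0,0,0,-0.28]]
  squeeze: 12

```text
time_s: 1.3
ee_pos: [0.4578, 0.0511, 0.2493]
eef_rot: [3.142, 0.0, 2.856]
force: [0.8, 1.6, -0.0]
grip_width: 0.0599
grip_force: 0.0
```

```bash
python3 to.py .6235 -.2115 .25 2.856 .6235 -.2115 .022 2.856
```

```text
at [0.4578 0.0511 0.2493] [3.142 0.    2.856] t 1.3 w 0.0599
[-233.  -205.2   -0.8] [ 0.  0. -0.]
[-233.  -205.2  227.2] [ 0.  0. -0.]
```

Converted, -233 mm / 750 = -0.3107, -205 mm / 750 = -0.2733.

Emit:
arm_command:
  plan:
    - [[-0.3107,-0.2733,0,0,0,0,-0.28],[-0.3107,-0.2733,0,0,0,0,-0.28],[-0.3107,-0.2733,0,0,0,0,-0.28],[-0.3107,-0.2733,0,0,0,0,-0.28],[-0.3107,-0.2733,0,0,0,0,-0.28],[-0.3107,-0.2733,0,0,0,0,-0.28],[-0.3107,-0.2733,0,0,0,0,-0.28],[-0.3107,-0.2733,0,0,0,0,-0.28],[-0.3107,-0.2733,0,0,0,0,-0.28],[-0.3107,-0.2733,0,0,0,0,-0.28]]

```text
time_s: 2.3
ee_pos: [0.6227, -0.2078, 0.2501]
eef_rot: [3.142, 0.001, 2.857]
force: [-0.5, -0.2, -0.2]
grip_width: 0.0601
grip_force: 0.0
```

```bash
python3 to.py .6235 -.2115 .08 2.856 .6235 -.2115 .022 2.856
```

```text
at [ 0.6227 -0.2078  0.2501] [3.142e+00 1.000e-03 2.857e+00] t 2.3 w 0.0601
[ -1.7  -3.4 170.1] [0.    0.001 0.001]
[ -1.6  -3.4 228.1] [0.    0.001 0.001]
```

Converted, 170 mm / 750 = 0.2267, 150 mm / 750 = 0.2.

Emit:
arm_command:
  plan:
    - [[-0.0027,-0.004,0.0667,0,0,0,-0.28],[-0.0027,-0.004,0.1333,0,0,0,-0.28],[-0.0027,-0.004,0.2,0,0,0,-0.28],[-0.0027,-0.004,0.2267,0,0,0,-0.28],[-0.0027,-0.004,0.2267,0,0,0,-0.28],[-0.0027,-0.004,0.2267,0,0,0,-0.28]]

```text
time_s: 2.9
ee_pos: [0.6246, -0.2121, 0.0812]
eef_rot: [-3.141, 0.002, 2.857]
force: [0.0, 0.5, 0.7]
grip_width: 0.0598
grip_force: 0.0
```

```bash
python3 to.py .6235 -.2115 .022 2.856
python3 - <<'E'
from h import *
im,d=shot('scene'); t,d2=shot('top')
o=np.hstack([cv2.resize(im[150:300,150:300],(400,400)),cv2.resize(t[150:260,340:450],(400,400))]); cv2.imwrite('pics/a1.png',o)
E
```

```text
at [ 0.6246 -0.2121  0.0812] [-3.141e+00  2.000e-03  2.857e+00] t 2.9 w 0.0598
[ 1.4  0.3 59.2] [-0.     0.002  0.001]
```

View pics/a1.png

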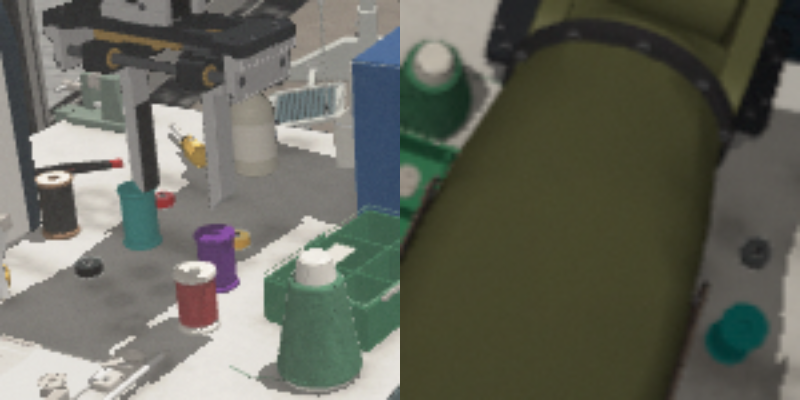

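Left half of the picture: the fingers straddle the red spool at about (196,270), clear of the purple one at (215,255). Descend and grip.

Converted, 59 mm / 750 = 0.0787, 55 mm / 750 = 0.0733.

Emit:
arm_command:
  plan:
    - [[0.0013,0,0.04,0,0,0,-0.28],[0.0013,0,0.0733,0,0,0,-0.28],[0.0013,0,0.0787,0,0,0,-0.28],[0.0013,0,0.0787,0,0,0,-0.28],[0.0013,0,0.0787,0,0,0,0.6],[0.0013,0,0.0787,0,0,0,0.6],[0.0013,0,0.0787,0,0,0,0.6],[0.0013,0,0.0787,0,0,0,0.6],[0.0013,0,0.0787,0,0,0,0.6],[0.0013,0,0.0787,0,0,0,0.6]]
  squeeze: 12

```text
time_s: 4.0
ee_pos: [0.6231, -0.2124, 0.0204]
eef_rot: [3.142, 0.0, 2.856]
force: [-0.2, -0.2, -0.7]
grip_width: 0.0193
grip_force: 0.0
```

Run:
```python
from h import *
im,d=shot('scene'); print(ctrl.get_obs()['grip_width'],ctrl.get_obs()['grip_force'])
cv2.imwrite('pics/a2.png',cv2.resize(im[180:300,150:300],(800,600)))
```

```text
0.018565226685243293 0.0
```

View pics/a2.png

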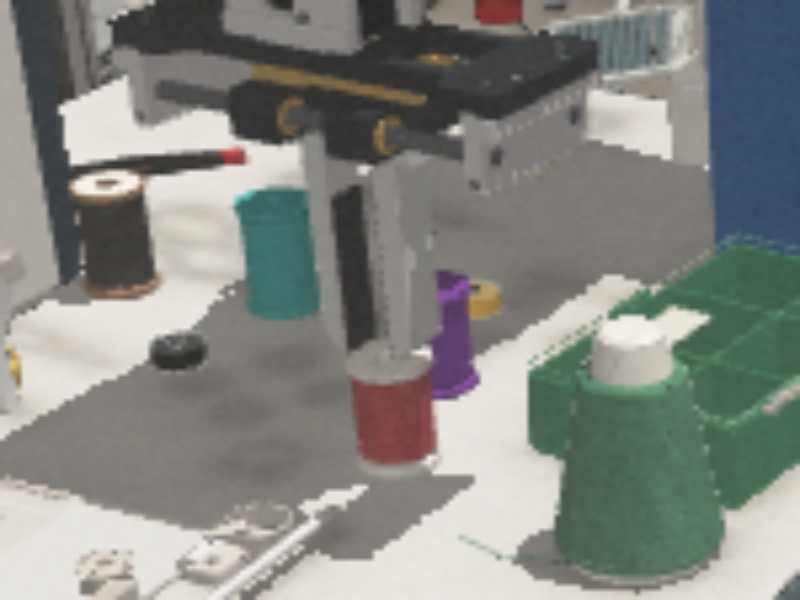

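Run:
```python
from meas import *
z=np.load('pics/scene.npz');P=pts('scene',z['d'])
def q(X,Y): # px in view -> point
    u=int(150+X*150/800);v=int(180+Y*120/600);return (u,v),P[v,u]
for n,x,y in(('fingerR',400,320),('fingerR up',395,250),('fingerL pad',350,320),('fingL',325,320),('spool top',390,370),('spool body',395,420),('body2',395,440)):print(n,*q(x,y))
m=(P[...,2]>.045)&(P[...,2]<.055)
us,vs,a,f=cen(m,(224,253),9);print(us,vs,a,P[f>0].mean(0),onz('scene',us,vs,.049))
k=cams.camera_info('scene');p=k['world_to_cam']@np.array([.6231,-.2124,.0204,1]);print('tcp px',k['fx']*p[0]/p[2]+k['cx'],k['fy']*p[1]/p[2]+k['cy'])
```

```text
fingerR (225, 244) [ 0.6382 -0.1972  0.0742]
fingerR up (224, 230) [ 0.6373 -0.1969  0.1053]
fingerL pad (215, 244) [ 0.6278 -0.2238  0.0665]
fingL (210, 244) [ 0.6268 -0.2353  0.0649]
spool top (223, 254) [ 0.6334 -0.2058  0.0477]
spool body (224, 264) [ 0.6364 -0.2044  0.0258]
body2 (224, 268) [ 0.636  -0.2055  0.0158]
221.93 252.13 100 [ 0.6353 -0.2068  0.0531] [ 0.6282 -0.2101  0.049 ]
tcp px 222.95017751114085 262.8544755633847
```

Run:
```python
from meas import *
z=np.load('pics/scene.npz');P=pts('scene',z['d'])
for u in(208,210,212,214,216,218,230):
    print(u,[(v,P[v,u].round(3).tolist()) for v in range(244,256,2)])
o=ctrl.get_obs();print(o['qpos'],o['ee_pos'],o['grip_width'],o['force'])
```

```text
208 [(244, [0.504, -0.298, -0.002]), (246, [0.517, -0.293, -0.0]), (248, [0.526, -0.289, -0.001]), (250, [0.535, -0.285, -0.001]), (252, [0.543, -0.282, -0.002]), (254, [0.556, -0.276, 0.0])]
210 [(244, [0.627, -0.235, 0.065]), (246, [0.519, -0.287, 0.001]), (248, [0.529, -0.283, 0.001]), (250, [0.537, -0.28, 0.0]), (252, [0.545, -0.276, -0.0]), (254, [0.557, -0.271, 0.001])]
212 [(244, [0.625, -0.232, 0.065]), (246, [0.63, -0.23, 0.062]), (248, [0.523, -0.281, -0.002]), (250, [0.534, -0.276, -0.0]), (252, [0.543, -0.272, -0.001]), (254, [0.554, -0.267, 0.0])]
214 [(244, [0.628, -0.226, 0.066]), (246, [0.629, -0.226, 0.062]), (248, [0.629, -0.226, 0.057]), (250, [0.628, -0.227, 0.052]), (252, [0.545, -0.266, 0.001]), (254, [0.552, -0.264, -0.001])]
216 [(244, [0.624, -0.223, 0.065]), (246, [0.622, -0.225, 0.059]), (248, [0.629, -0.222, 0.058]), (250, [0.62, -0.226, 0.048]), (252, [0.629, -0.223, 0.049]), (254, [0.637, -0.22, 0.048])]
218 [(244, [0.616, -0.222, 0.061]), (246, [0.619, -0.221, 0.058]), (248, [0.62, -0.222, 0.053]), (250, [0.622, -0.221, 0.05]), (252, [0.628, -0.219, 0.049]), (254, [0.64, -0.214, 0.05])]
230 [(244, [0.626, -0.191, 0.069]), (246, [0.629, -0.191, 0.065]), (248, [0.568, -0.217, 0.028]), (250, [0.615, -0.197, 0.049]), (252, [0.624, -0.194, 0.049]), (254, [0.619, -0.197, 0.041])]
[-0.3841  0.6861  1.32   -0.      1.1356 -1.6691] [ 0.6231 -0.2124  0.0203] 0.018565226685243293 [-0.4396  0.5978  0.0582]
```

Run:
```python
from meas import *
k=cams.camera_info('scene')
def pr(p):
    q=k['world_to_cam']@np.r_[p,1]; return (k['fx']*q[0]/q[2]+k['cx'],k['fy']*q[1]/q[2]+k['cy'])
ty=np.array([.282,.96,0]);c=np.array([.6246,-.2121,.0812])
for s in(-1,1):
  for dz in(0,.015,.03,.045): print(s,dz,np.round((np.array(pr(c+s*.030*ty+[0,0,dz]))-150)/.375),np.round((np.array(pr(c+s*.042*ty+[0,0,dz]))-150)/.375))
```

```text
-1 0 [157. 225.] [144. 222.]
-1 0.015 [155. 208.] [142. 205.]
-1 0.03 [153. 190.] [140. 188.]
-1 0.045 [151. 173.] [138. 170.]
1 0 [219. 241.] [232. 244.]
1 0.015 [217. 223.] [230. 226.]
1 0.03 [216. 205.] [229. 208.]
1 0.045 [214. 187.] [227. 190.]
```

The picture shows the closed fingertips just on top of the red spool, at (350-405,350), with nothing touched. From two poses, the real tips stand about 30 mm above the reported TCP. I'll apply that offset: open, descend and check by camera.

Converted, 20 mm / 750 = 0.0267, -10 mm / 750 = -0.0133.

Emit:
arm_command:
  plan:
    - [[0,0,-0.0133,0,0,0,-0.28],[0,0,-0.0133,0,0,0,-0.28],[0,0,-0.0133,0,0,0,-0.28],[0,0,-0.0133,0,0,0,-0.28],[0,0,-0.0133,0,0,0,-0.28],[0,0,0.0067,0,0,0,-0.28],[0,0,0.0267,0,0,0,-0.28],[0,0,0.0267,0,0,0,-0.28],[0,0,0.0267,0,0,0,-0.28]]

```text
time_s: 4.95
ee_pos: [0.6227, -0.2122, -0.0006]
eef_rot: [3.141, -0.002, 2.856]
force: [1.0, -0.8, 0.3]
grip_width: 0.06
grip_force: 0.0
```

Run:
```python
from h import *
im,d=shot('scene'); print(ctrl.get_obs()['ee_pos'])
cv2.imwrite('pics/a3.png',cv2.resize(im[180:300,150:300],(800,600)))
```

```text
[ 6.23103003e-01 -2.12328643e-01  1.29906414e-04]
```

View pics/a3.png

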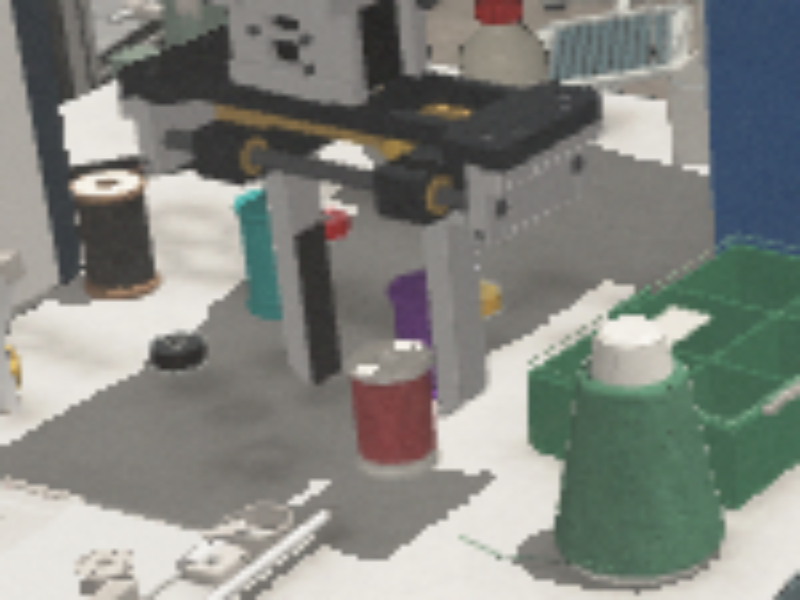

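The fingers now straddle the red spool, with tips at (315,380) and (460,405), about 30 mm up as predicted. Lower 8 mm and grip.

Converted, 8 mm / 750 = 0.0107.

Emit:
arm_command:
  plan:
    - [[0,0,0.0107,0,0,0,-0.28],[0,0,0.0107,0,0,0,-0.28],[0,0,0.0107,0,0,0,0.6],[0,0,0.0107,0,0,0,0.6],[0,0,0.0107,0,0,0,0.6],[0,0,0.0107,0,0,0,0.6],[0,0,0.0107,0,0,0,0.6]]
  squeeze: 12

```text
time_s: 5.7
ee_pos: [0.6232, -0.2124, -0.0075]
eef_rot: [-3.142, 0.0, 2.856]
force: [0.6, -0.1, 1.8]
grip_width: 0.0344
grip_force: 12.0
```

```bash
python3 to.py .6231 -.2123 .22 2.856 .50 -.02 .22 3.1 .549 .265 .22 3.1006
```

```text
at [ 0.6232 -0.2124 -0.0075] [-3.142  0.     2.856] t 5.7 w 0.0344
[   0.     0.  -227.5] [-0.  0. -0.]
[ 172.4  149.8 -227.6] [-0.     0.    -0.244]
[ 205.7  437.1 -227.6] [-0.     0.    -0.245]
```

Converted, 372 mm / 750 = 0.496, 328 mm / 750 = 0.4373, -0.245 rad / 3.1416 = -0.078.

Emit:
arm_command:
  plan:
    - [[0,0,-0.0667,0,0,0,0.6],[0,0,-0.1333,0,0,0,0.6],[0,0,-0.2,0,0,0,0.6],[0.0133,0.0267,-0.26,0,0,-0.0159,0.6],[0.04,0.08,-0.2933,0,0,-0.0318,0.6],[0.0667,0.14,-0.304,0,0,-0.0477,0.6],[0.0933,0.2,-0.304,0,0,-0.0637,0.6],[0.12,0.26,-0.304,0,0,-0.078,0.6],[0.1493,0.32,-0.304,0,0,-0.078,0.6],[0.176,0.3787,-0.304,0,0,-0.078,0.6],[0.2027,0.4373,-0.304,0,0,-0.078,0.6],[0.2307,0.496,-0.304,0,0,-0.078,0.6]]

```text
time_s: 6.9
ee_pos: [0.5613, 0.1952, 0.2204]
eef_rot: [3.142, 0.0, 3.101]
force: [0.8, -0.3, 0.2]
grip_width: 0.0338
grip_force: 12.0
```

```bash
python3 to.py .5503 .2651 .22 3.1006 .5503 .2651 .05 3.1006
```

```text
at [0.5613 0.1952 0.2204] [3.142 0.    3.101] t 6.9 w 0.0338
[13.9 69.4  0.4] [0. 0. 0.]
[ 13.9  69.4 170.4] [0. 0. 0.]
```

Converted, 175 mm / 750 = 0.2333, 150 mm / 750 = 0.2.

Emit:
arm_command:
  plan:
    - [[0.012,0.06,0,0,0,0,0.6],[0.0187,0.092,0,0,0,0,0.6],[0.0187,0.092,0,0,0,0,0.6],[0.0187,0.092,0.0667,0,0,0,0.6],[0.0187,0.092,0.1333,0,0,0,0.6],[0.0187,0.092,0.2,0,0,0,0.6],[0.0187,0.092,0.2333,0,0,0,0.6],[0.0187,0.092,0.2333,0,0,0,0.6],[0.0187,0.092,0.2333,0,0,0,0.6]]

```text
time_s: 7.8
ee_pos: [0.5515, 0.2624, 0.0465]
eef_rot: [3.141, 0.001, 3.1]
force: [-0.2, 0.4, 0.7]
grip_width: 0.0345
grip_force: 12.0
```

```bash
python3 to.py .5503 .2651 -.0065 3.1006
python3 - <<'E'
from h import *
im,d=shot('scene'); t,d2=shot('top')
o=np.hstack([cv2.resize(im[190:300,390:500],(400,400)),cv2.resize(t[170:280,160:270],(400,400))]); cv2.imwrite('pics/a4.png',o)
E
```

```text
at [0.5515 0.2624 0.0465] [3.141e+00 1.000e-03 3.100e+00] t 7.8 w 0.0345
[ 1.4  2.7 53. ] [ 0.     0.001 -0.   ]
```

View pics/a4.png

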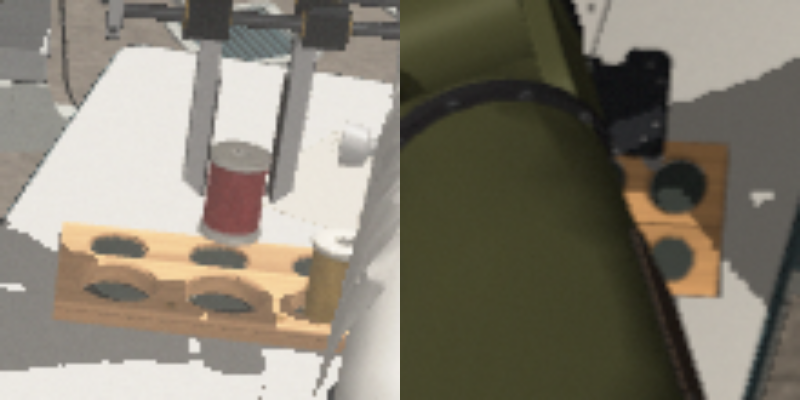

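The left half shows the red spool held upright, with its base at (232,235), above the middle well at (222,292). I'll cross-check the well position from the scene view.

Run:
```python
from meas import *
z=np.load('pics/scene.npz');s=z['im'];P=pts('scene',z['d'])
h=cv2.cvtColor(s,cv2.COLOR_BGR2HSV)
w=np.zeros((480,640),np.uint8);w[245:290,400:500]=((h[...,0]>5)&(h[...,0]<22)&(h[...,1]>70))[245:290,400:500]
cs,hi=cv2.findContours(w,cv2.RETR_CCOMP,cv2.CHAIN_APPROX_NONE)
for c in cs:
    if cv2.contourArea(c)>20:
        M=cv2.moments(c);u,v=M['m10']/M['m00'],M['m01']/M['m00'];print(u,v,cv2.contourArea(c),onz('scene',u,v,.014)[:2],onz('scene',u,v,.008)[:2],onz('scene',u,v,0)[:2])
# spool bottom / top
m=(h[...,1]>90)&((h[...,0]<8)|(h[...,0]>170));u,v,a,f=cen(m,(454,243),15);print(u,v,a,P[f>0].mean(0),P[f>0].min(0),P[f>0].max(0))
```

```text
443.86330446595343 268.32857870606216 1963.0 [0.5458 0.2498] [0.5348 0.2512] [0.5202 0.2531]
450.3668528864059 272.95903165735564 89.5 [0.5632 0.2619] [0.5524 0.2635] [0.5381 0.2655]
421.42884990253407 269.7407407407407 85.5 [0.561 0.203] [0.5502 0.2038] [0.5358 0.2049]
472.91525423728814 262.85310734463275 29.5 [0.5092 0.3132] [0.4978 0.3154] [0.4826 0.3183]
449.5711500974658 260.46588693957113 85.5 [0.5078 0.2643] [0.4964 0.2658] [0.4811 0.2679]
421.83125 257.5520833333333 80.0 [0.5057 0.2049] [0.4943 0.2057] [0.479  0.2068]
453.79059829059827 244.92307692307693 234 [0.5704 0.2592 0.0827] [0.5537 0.1384 0.0608] [1.4179 0.276  0.4916]
```

Converted, 53 mm / 750 = 0.0707, 46 mm / 750 = 0.0613.

Emit:
arm_command:
  plan:
    - [[0.0013,0.0027,0.0267,0,0,0,0.6],[0.0013,0.0027,0.0467,0,0,0,0.6],[0.0013,0.0027,0.0613,0,0,0,0.6],[0.0013,0.0027,0.0707,0,0,0,0.6],[0.0013,0.0027,0.0707,0,0,0,0.6]]

```text
time_s: 8.4
ee_pos: [0.55, 0.2648, -0.008]
eef_rot: [-3.141, -0.0, 3.101]
force: [-0.2, -0.9, 0.0]
grip_width: 0.0342
grip_force: 12.0
```

```bash
python3 to.py .5505 .264 -.0075 3.1006
```

```text
at [ 0.55    0.2648 -0.008 ] [-3.141 -0.     3.101] t 8.4 w 0.0342
[-0.5 -0.8 -0.5] [-0. -0.  0.]
```

Converted, -228 mm / 750 = -0.304, -180 mm / 750 = -0.24.

Emit:
arm_command:
  plan:
    - [[0,0,0,0,0,0,0.09],[0,0,0,0,0,0,0.09],[0,0,0,0,0,0,0.09],[0,0,-0.04,0,0,0,0.09],[0,0,-0.1067,0,0,0,0.09],[0,0,-0.1733,0,0,0,-0.28],[0,0,-0.24,0,0,0,-0.28],[0,0,-0.304,0,0,0,-0.28],[0,0,-0.304,0,0,0,-0.28]]

```text
time_s: 9.3
ee_pos: [0.5518, 0.2657, 0.2279]
eef_rot: [3.137, 0.01, 3.101]
force: [-0.2, -0.2, -1.9]
grip_width: 0.0603
grip_force: 0.0
```

```bash
python3 to.py .57 0 .22 3.1006 .4855 -.3992 .22 3.1006
```

```text
at [0.5518 0.2657 0.2279] [3.137 0.01  3.101] t 9.3 w 0.0603
[ -28.9 -264.8    6.9] [0.005 0.01  0.   ]
[  39.2 -667.1    4.3] [0.005 0.01  0.   ]
```

Converted, -600 mm / 750 = -0.8, -550 mm / 750 = -0.7333.

Emit:
arm_command:
  plan:
    - [[0.004,-0.0667,0,0,0,0,-0.28],[0.008,-0.1333,0,0,0,0,-0.28],[0.012,-0.2,0,0,0,0,-0.28],[0.016,-0.2667,0,0,0,0,-0.28],[0.02,-0.3333,0,0,0,0,-0.28],[0.024,-0.4,0,0,0,0,-0.28],[0.028,-0.4667,0,0,0,0,-0.28],[0.032,-0.5333,0,0,0,0,-0.28],[0.036,-0.6,0,0,0,0,-0.28],[0.04,-0.6667,0,0,0,0,-0.28],[0.044,-0.7333,0,0,0,0,-0.28],[0.048,-0.8,0,0,0,0,-0.28]]

```text
time_s: 10.5
ee_pos: [0.4889, -0.334, 0.2201]
eef_rot: [-3.142, 0.0, 3.101]
force: [0.4, 0.2, 0.6]
grip_width: 0.0602
grip_force: 0.0
```

```bash
python3 to.py .4855 -.3992 .22 3.1006 .4855 -.3992 .05 3.1006
python3 - <<'E'
from h import *
im,d=shot('scene'); t,d2=shot('top')
o=np.hstack([cv2.resize(im[190:300,390:500],(400,400)),cv2.resize(t[170:280,160:270],(400,400))]); cv2.imwrite('pics/a5.png',o)
E
```

```text
at [ 0.4889 -0.334   0.2201] [-3.142  0.     3.101] t 10.5 w 0.0602
[  0.7 -65.2   0.1] [-0.  0.  0.]
[  0.7 -65.2 170.1] [-0.  0.  0.]
```

View pics/a5.png

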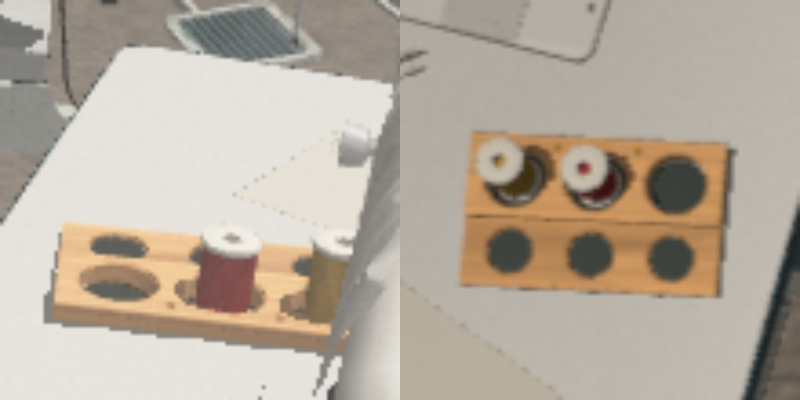

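The red spool stands in the middle well: scene view (230,270), top view (585,168). On to the black spool.

Converted, 165 mm / 750 = 0.22, 130 mm / 750 = 0.1733.

Emit:
arm_command:
  plan:
    - [[0.0013,-0.06,0,0,0,0,-0.28],[0.0013,-0.0867,0,0,0,0,-0.28],[0.0013,-0.0867,0.04,0,0,0,-0.28],[0.0013,-0.0867,0.1067,0,0,0,-0.28],[0.0013,-0.0867,0.1733,0,0,0,-0.28],[0.0013,-0.0867,0.22,0,0,0,-0.28],[0.0013,-0.0867,0.22,0,0,0,-0.28],[0.0013,-0.0867,0.22,0,0,0,-0.28]]

```text
time_s: 11.4
ee_pos: [0.4864, -0.3969, 0.0564]
eef_rot: [-3.141, 0.0, 3.101]
force: [-0.9, -0.1, 1.0]
grip_width: 0.0601
grip_force: 0.0
```

```bash
python3 to.py .4855 -.3992 -.006 3.1006
python3 - <<'E'
from meas import *
s,d=shot('scene')
# black spool top seen now + finger tips height
P=pts('scene',d);m=(P[...,2]>.051)&(P[...,2]<.059);u,v,a,f=cen(m,(172,217),12);print(u,v,a,onz('scene',u,v,.055))
E
```

```text
at [ 0.4864 -0.3969  0.0564] [-3.141  0.     3.101] t 11.4 w 0.0601
[ 0.8 -2.3 62.4] [-0.     0.     0.001]
169.8684210526316 216.75 76 [ 0.4888 -0.3966  0.055 ]
```

Converted, 62 mm / 750 = 0.0827, 45 mm / 750 = 0.06.

Emit:
arm_command:
  plan:
    - [[0,-0.0027,0.0333,0,0,0,-0.28],[0,-0.0027,0.06,0,0,0,-0.28],[0,-0.0027,0.0827,0,0,0,-0.28],[0,-0.0027,0.0827,0,0,0,-0.28],[0,-0.0027,0.0827,0,0,0,0.6],[0,-0.0027,0.0827,0,0,0,0.6],[0,-0.0027,0.0827,0,0,0,0.6],[0,-0.0027,0.0827,0,0,0,0.6],[0,-0.0027,0.0827,0,0,0,0.6]]

```text
time_s: 12.35
ee_pos: [0.4863, -0.3993, -0.0056]
eef_rot: [-3.141, 0.001, 3.101]
force: [-1.4, 1.4, 6.8]
grip_width: 0.034
grip_force: 12.0
```

```bash
python3 to.py .5481 .2045 .22 3.1006
```

```text
at [ 0.4863 -0.3993 -0.0056] [-3.141e+00  1.000e-03  3.101e+00] t 12.3 w 0.034
[ -37.5  605.6 -226.1] [-0.001  0.001  0.   ]
```

Converted, 398 mm / 750 = 0.5307, -226 mm / 750 = -0.3013.

Emit:
arm_command:
  plan:
    - [[0,0,-0.0667,0,0,0,0.6],[0,0,-0.1333,0,0,0,0.6],[0,0,-0.2,0,0,0,0.6],[0,0.0267,-0.26,0,0,0,0.6],[-0.0053,0.08,-0.2933,0,0,0,0.6],[-0.0107,0.14,-0.3013,0,0,0,0.6],[-0.016,0.204,-0.3013,0,0,0,0.6],[-0.0213,0.2693,-0.3013,0,0,0,0.6],[-0.0267,0.3347,-0.3013,0,0,0,0.6],[-0.032,0.4,-0.3013,0,0,0,0.6],[-0.0373,0.4653,-0.3013,0,0,0,0.6],[-0.0427,0.5307,-0.3013,0,0,0,0.6]]

```text
time_s: 13.55
ee_pos: [0.5338, -0.0006, 0.2196]
eef_rot: [-3.142, 0.0, 3.101]
force: [0.4, -0.3, -0.3]
grip_width: 0.0341
grip_force: 12.0
```

```bash
python3 to.py .5481 .2045 .22 3.1006 .5481 .2045 .045 3.1006
```

```text
at [ 0.5338 -0.0006  0.2196] [-3.142  0.     3.101] t 13.6 w 0.0341
[ -5.9 205.6  -0.4] [-0.  0.  0.]
[ -5.8 205.6 174.6] [-0.  0.  0.]
```

Converted, 204 mm / 750 = 0.272, 190 mm / 750 = 0.2533.

Emit:
arm_command:
  plan:
    - [[-0.0027,0.0667,0,0,0,0,0.6],[-0.004,0.1333,0,0,0,0,0.6],[-0.0053,0.2,0,0,0,0,0.6],[-0.008,0.2533,0,0,0,0,0.6],[-0.008,0.272,0,0,0,0,0.6],[-0.008,0.272,0.04,0,0,0,0.6],[-0.008,0.272,0.1067,0,0,0,0.6],[-0.008,0.272,0.1733,0,0,0,0.6],[-0.008,0.272,0.2267,0,0,0,0.6],[-0.008,0.272,0.2267,0,0,0,0.6],[-0.008,0.272,0.2267,0,0,0,0.6]]

```text
time_s: 14.65
ee_pos: [0.5489, 0.2006, 0.0506]
eef_rot: [3.142, 0.0, 3.1]
force: [0.2, 0.1, 0.4]
grip_width: 0.034
grip_force: 12.0
```

```bash
python3 to.py .5481 .2045 -.0055 3.1006
python3 - <<'E'
from h import *
im,d=shot('scene'); cv2.imwrite('pics/a6.png',cv2.resize(im[190:300,390:500],(500,500)))
E
```

```text
at [0.5489 0.2006 0.0506] [3.142 0.    3.1  ] t 14.7 w 0.034
[ 1.   3.9 56.1] [ 0.  0. -0.]
```

View pics/a6.png

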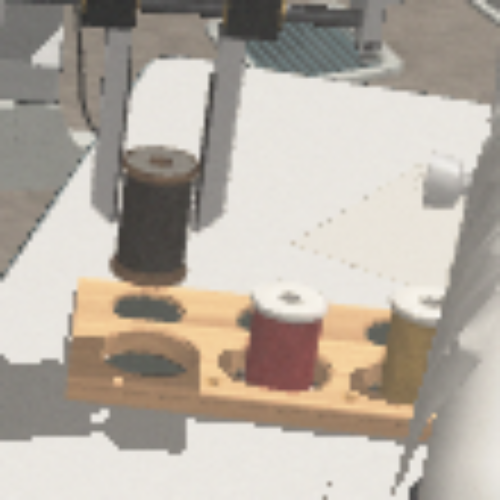

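The black spool, with its base at (150,272), hangs over the right well at (150,350). Lower and release.

Converted, 56 mm / 750 = 0.0747, 50 mm / 750 = 0.0667.

Emit:
arm_command:
  plan:
    - [[0.0013,0.004,0,0,0,0,0.6],[0.0013,0.004,0.0333,0,0,0,0.6],[0.0013,0.004,0.0533,0,0,0,0.6],[0.0013,0.004,0.0667,0,0,0,0.6],[0.0013,0.004,0.0747,0,0,0,0.6],[0.0013,0.004,0.0747,0,0,0,0.6],[0.0013,0.004,0.0747,0,0,0,0.09],[0.0013,0.004,0.0747,0,0,0,0.09],[0.0013,0.004,0.0747,0,0,0,0.09]]

```text
time_s: 15.6
ee_pos: [0.5476, 0.2041, -0.0064]
eef_rot: [3.141, 0.0, 3.101]
force: [0.6, 0.6, 0.2]
grip_width: 0.043
grip_force: 0.0
```

Converted, -226 mm / 750 = -0.3013, -180 mm / 750 = -0.24.

Emit:
arm_command:
  plan:
    - [[0,0,-0.04,0,0,0,0.09],[0,0,-0.1067,0,0,0,0.09],[0,0,-0.1733,0,0,0,-0.06],[0,0,-0.24,0,0,0,-0.06],[0,0,-0.3013,0,0,0,-0.06],[0,0,-0.3013,0,0,0,-0.06]]

```text
time_s: 16.2
ee_pos: [0.5494, 0.2046, 0.2264]
eef_rot: [3.138, 0.01, 3.101]
force: [0.3, 0.9, -1.0]
grip_width: 0.0499
grip_force: 0.0
```

```bash
python3 to.py .4797 -.2300 .22 3.1006
```

```text
at [0.5494 0.2046 0.2264] [3.138 0.01  3.101] t 16.2 w 0.0499
[  52.  -437.1    4.3] [0.004 0.01  0.   ]
```

Converted, -437 mm / 750 = -0.5827, -400 mm / 750 = -0.5333.

Emit:
arm_command:
  plan:
    - [[0.008,-0.0667,0.0053,0,0,0,-0.06],[0.016,-0.1333,0.0053,0,0,0,-0.06],[0.024,-0.2,0.0053,0,0,0,-0.06],[0.032,-0.2667,0.0053,0,0,0,-0.06],[0.04,-0.3333,0.0053,0,0,0,-0.06],[0.048,-0.4,0.0053,0,0,0,-0.06],[0.056,-0.4667,0.0053,0,0,0,-0.06],[0.064,-0.5333,0.0053,0,0,0,-0.06],[0.0693,-0.5827,0.0053,0,0,0,-0.06],[0.0693,-0.5827,0.0053,0,0,0,-0.06],[0.0693,-0.5827,0.0053,0,0,0,-0.06]]

```text
time_s: 17.3
ee_pos: [0.4773, -0.2308, 0.2146]
eef_rot: [3.141, -0.001, 3.099]
force: [0.6, 0.0, -0.3]
grip_width: 0.0497
grip_force: 0.0
```

```bash
python3 to.py .480 -.2308 .01 3.1006
python3 - <<'E'
from meas import *
t,d=shot('top');s,_=shot('scene');P=pts('top',d)
for nm,st,h in(('black',(235,218),.055),('red',(212,217),.049),('yel',(187,214),.055)):
    m=(P[...,2]>h-.012)&(P[...,2]<.07);u,v,a,f=cen(m,st,11);print(nm,a,np.median(P[...,2][f>0]),onz('top',u,v,h))
cv2.imwrite('pics/a7.png',np.hstack([cv2.resize(s[190:300,390:500],(400,400)),cv2.resize(t[170:280,160:270],(400,400))]))
E
```

```text
at [ 0.4773 -0.2308  0.2146] [ 3.141e+00 -1.000e-03  3.099e+00] t 17.3 w 0.0497
[ -2.8  -0.  204.6] [ 0.001 -0.001 -0.001]
black 139 0.055800787960572196 [0.5465 0.2035 0.055 ]
red 141 0.04982277198772245 [0.5493 0.2635 0.049 ]
yel 143 0.05560052874834254 [0.5524 0.3237 0.055 ]
```

Converted, 205 mm / 750 = 0.2733, 195 mm / 750 = 0.26.

Emit:
arm_command:
  plan:
    - [[-0.004,0,0.0667,0,0,0,-0.06],[-0.004,0,0.1333,0,0,0,-0.06],[-0.004,0,0.2,0,0,0,-0.06],[-0.004,0,0.26,0,0,0,-0.06],[-0.004,0,0.2733,0,0,0,-0.06],[-0.004,0,0.2733,0,0,0,-0.06],[-0.004,0,0.2733,0,0,0,-0.06]]

```text
time_s: 18.1
ee_pos: [0.4821, -0.2308, 0.0125]
eef_rot: [-3.14, 0.003, 3.102]
force: [-0.5, 0.2, 1.1]
grip_width: 0.0497
grip_force: 0.0
```

```bash
python3 to.py .480 -.2308 -.0255 3.1006
python3 - <<'E'
from meas import *
s,d=shot('scene');P=pts('scene',d)
k=cams.camera_info('scene');o=ctrl.get_obs();p=k['world_to_cam']@np.r_[o['ee_pos']+[0,0,.03],1];print('tip px',k['fx']*p[0]/p[2]+k['cx'],k['fy']*p[1]/p[2]+k['cy'])
cv2.imwrite('pics/a8.png',cv2.resize(s[190:270,190:290],(750,600)))
E
```

```text
at [ 0.4821 -0.2308  0.0125] [-3.140e+00  3.000e-03  3.102e+00] t 18.1 w 0.0497
[ 2.2 -0.  38. ] [-0.001  0.003  0.001]
tip px 236.4341666537639 225.68830504903033
```

View pics/a8.png

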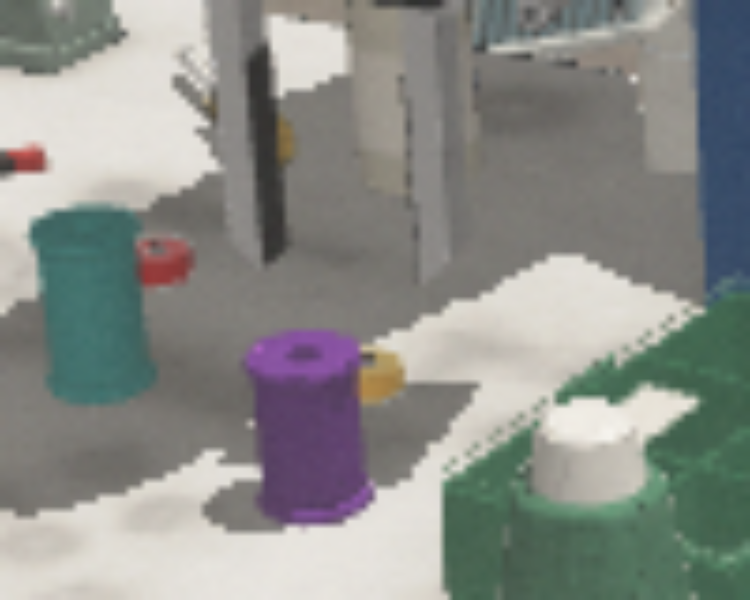

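The finger tips are at (265,262) and (430,280), their midpoint over the yellow bobbin, whose right edge shows at (403,375) behind the purple spool. Their height fits the 30 mm offset. Descend.

Converted, 37 mm / 750 = 0.0493, 35 mm / 750 = 0.0467.

Emit:
arm_command:
  plan:
    - [[0.0027,0,0.0267,0,0,0,-0.06],[0.0027,0,0.04,0,0,0,-0.06],[0.0027,0,0.0467,0,0,0,-0.06],[0.0027,0,0.0493,0,0,0,-0.06],[0.0027,0,0.0493,0,0,0,-0.06],[0.0027,0,0.0493,0,0,0,0.9],[0.0027,0,0.0493,0,0,0,0.9],[0.0027,0,0.0493,0,0,0,0.9],[0.0027,0,0.0493,0,0,0,0.9],[0.0027,0,0.0493,0,0,0,0.9]]
  squeeze: 10

```text
time_s: 19.15
ee_pos: [0.4788, -0.2306, -0.0265]
eef_rot: [-3.141, 0.0, 3.101]
force: [-0.9, 0.6, 2.3]
grip_width: 0.0244
grip_force: 10.0
```

```bash
python3 to.py .480 -.2308 .19 3.1006 .4976 .3270 .22 3.1006
```

```text
at [ 0.4788 -0.2306 -0.0265] [-3.141  0.     3.101] t 19.1 w 0.0244
[-1.300e+00 -2.000e-01 -2.165e+02] [-0.  0.  0.]
[   3.9  557.9 -246.6] [-0.  0.  0.]
```

Converted, 365 mm / 750 = 0.4867, 315 mm / 750 = 0.42.

Emit:
arm_command:
  plan:
    - [[0,0,-0.04,0,0,0,0.9],[0,0,-0.1067,0,0,0,0.9],[0,0,-0.1733,0,0,0,0.9],[0,0,-0.24,0,0,0,0.9],[0,0.0267,-0.2933,0,0,0,0.9],[0,0.0867,-0.32,0,0,0,0.9],[0.0013,0.1533,-0.32,0,0,0,0.9],[0.0013,0.22,-0.32,0,0,0,0.9],[0.0027,0.2867,-0.32,0,0,0,0.9],[0.0027,0.3533,-0.32,0,0,0,0.9],[0.004,0.42,-0.32,0,0,0,0.9],[0.004,0.4867,-0.32,0,0,0,0.9]]

```text
time_s: 20.35
ee_pos: [0.4901, 0.1363, 0.2135]
eef_rot: [3.142, 0.0, 3.101]
force: [1.0, 0.3, 0.2]
grip_width: 0.0241
grip_force: 10.0
```

```bash
python3 to.py .4976 .3270 .22 3.1006
```

```text
at [0.4901 0.1363 0.2135] [3.142 0.    3.101] t 20.4 w 0.0241
[  0.3 190.8  -6.5] [0. 0. 0.]
```

Converted, 190 mm / 750 = 0.2533, 189 mm / 750 = 0.252.

Emit:
arm_command:
  plan:
    - [[0,0.0667,0,0,0,0,0.9],[0,0.1333,0,0,0,0,0.9],[0,0.2,0,0,0,0,0.9],[0,0.24,0,0,0,0,0.9],[0,0.252,0,0,0,0,0.9],[0,0.252,0.0533,0,0,0,0.9],[0,0.252,0.12,0,0,0,0.9],[0,0.252,0.1867,0,0,0,0.9],[0,0.252,0.24,0,0,0,0.9],[0,0.252,0.2533,0,0,0,0.9],[0,0.252,0.2533,0,0,0,0.9],[0,0.252,0.2533,0,0,0,0.9]]

```text
time_s: 21.55
ee_pos: [0.4995, 0.3234, 0.0256]
eef_rot: [3.14, 0.003, 3.1]
force: [0.0, -0.4, 0.7]
grip_width: 0.0241
grip_force: 10.0
```

```bash
python3 to.py .498 .3268 -.0195 3.1006
```

```text
at [0.4995 0.3234 0.0256] [3.14e+00 3.00e-03 3.10e+00] t 21.6 w 0.0241
[ 1.8  3.3 45.1] [ 0.002  0.003 -0.   ]
```

Converted, 37 mm / 750 = 0.0493, 35 mm / 750 = 0.0467.

Emit:
arm_command:
  plan:
    - [[0.0013,0.004,0.0267,0,0,0,0.9],[0.0013,0.004,0.0467,0,0,0,0.9],[0.0013,0.004,0.0493,0,0,0,0.9],[0.0013,0.004,0.0493,0,0,0,0.9],[0.0013,0.004,0.0493,0,0,0,0.9]]

```text
time_s: 22.05
ee_pos: [0.4979, 0.3264, -0.0127]
eef_rot: [3.141, 0.001, 3.101]
force: [0.5, 0.2, -0.3]
grip_width: 0.0242
grip_force: 10.0
```

```bash
python3 to.py .498 .3268 -.0195 3.1006
python3 - <<'E'
from h import *
s,d=shot('scene');t,_=shot('top'); cv2.imwrite('pics/a9.png',np.hstack([cv2.resize(s[200:290,400:500],(444,400)),cv2.resize(t[190:270,165:265],(356,400))]))
E
```

```text
at [ 0.4979  0.3264 -0.0127] [3.141e+00 1.000e-03 3.101e+00] t 22.1 w 0.0242
[-0.1  0.4  6.8] [0.001 0.001 0.   ]
```

View pics/a9.png

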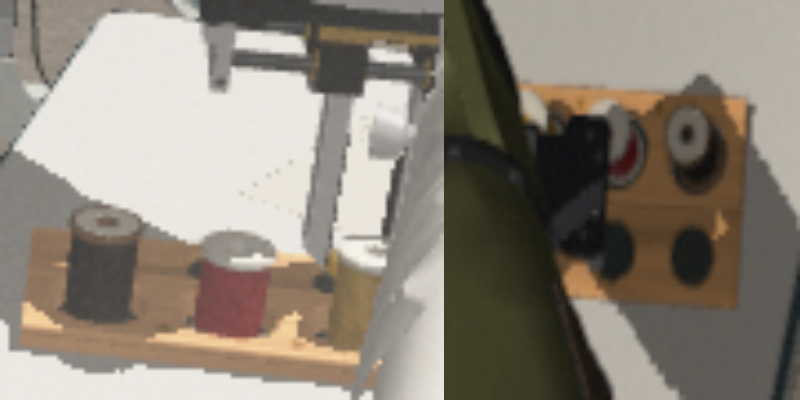

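Left half: black (105,265) and red (235,285) stand in their wells. The gripper, at about (325,240), is over the left front seat beside the yellow spool. Set the bobbin down and release.

Converted, 7 mm / 750 = 0.0093, 4 mm / 750 = 0.0053.

Emit:
arm_command:
  plan:
    - [[0,0,0.0053,0,0,0,0.9],[0,0,0.0093,0,0,0,0.9],[0,0,0.0093,0,0,0,0.9],[0,0,0.0093,0,0,0,0.25],[0,0,0.0093,0,0,0,0.25],[0,0,0.0093,0,0,0,0.25]]

```text
time_s: 22.75
ee_pos: [0.4974, 0.3261, -0.0206]
eef_rot: [3.142, 0.0, 3.101]
force: [-0.3, 0.2, 0.8]
grip_width: 0.035
grip_force: 0.0
```

Converted, -240 mm / 750 = -0.32, -220 mm / 750 = -0.2933.

Emit:
arm_command:
  plan:
    - [[0,0,-0.0267,0,0,0,0.25],[0,0,-0.0933,0,0,0,-0.06],[0,0,-0.16,0,0,0,-0.06],[0,0,-0.2267,0,0,0,-0.06],[0,0,-0.2933,0,0,0,-0.06],[0,-0.04,-0.32,0,0,0,-0.06],[0,-0.04,-0.32,0,0,0,-0.06]]

```text
time_s: 23.45
ee_pos: [0.4973, 0.2948, 0.2232]
eef_rot: [3.139, 0.005, 3.099]
force: [0.4, 0.6, -1.1]
grip_width: 0.0499
grip_force: 0.0
```

```bash
python3 to.py .4095 -.330 .22 3.1006 .557 -.3368 .22 3.1006
```

```text
at [0.4973 0.2948 0.2232] [3.139 0.005 3.099] t 23.4 w 0.0499
[  61.4 -628.     1.2] [ 0.003  0.005 -0.001]
[ -86.2 -628.6    2. ] [ 0.003  0.005 -0.001]
```

Converted, -592 mm / 750 = -0.7893, -544 mm / 750 = -0.7253.

Emit:
arm_command:
  plan:
    - [[0,-0.0667,0,0,0,0,-0.06],[0,-0.1333,0,0,0,0,-0.06],[0,-0.2,0,0,0,0,-0.06],[0,-0.2667,0,0,0,0,-0.06],[0,-0.3333,0,0,0,0,-0.06],[0,-0.4,0,0,0,0,-0.06],[0.0067,-0.4667,0,0,0,0,-0.06],[0.02,-0.5333,0,0,0,0,-0.06],[0.0333,-0.5973,0,0,0,0,-0.06],[0.0467,-0.6613,0,0,0,0,-0.06],[0.06,-0.7253,0,0,0,0,-0.06],[0.0733,-0.7893,0,0,0,0,-0.06]]

```text
time_s: 24.65
ee_pos: [0.4162, -0.2947, 0.2184]
eef_rot: [3.141, -0.001, 3.101]
force: [0.8, 0.5, 0.0]
grip_width: 0.0499
grip_force: 0.0
```

```bash
python3 to.py .4095 -.330 .22 3.1006;  python3 - <<'E'
from meas import *
t,d=shot('top');s,_=shot('scene');P=pts('top',d)
h=cv2.cvtColor(t,cv2.COLOR_BGR2HSV)
c=t[190:270,165:265];cv2.imwrite('pics/b1.png',cv2.resize(c,(750,600),interpolation=cv2.INTER_CUBIC))
E
```

```text
at [ 0.4162 -0.2947  0.2184] [ 3.141e+00 -1.000e-03  3.101e+00] t 24.6 w 0.0499
[  5.3 -35.6  -1.6] [ 0.001 -0.001  0.   ]
```

View pics/b1.png

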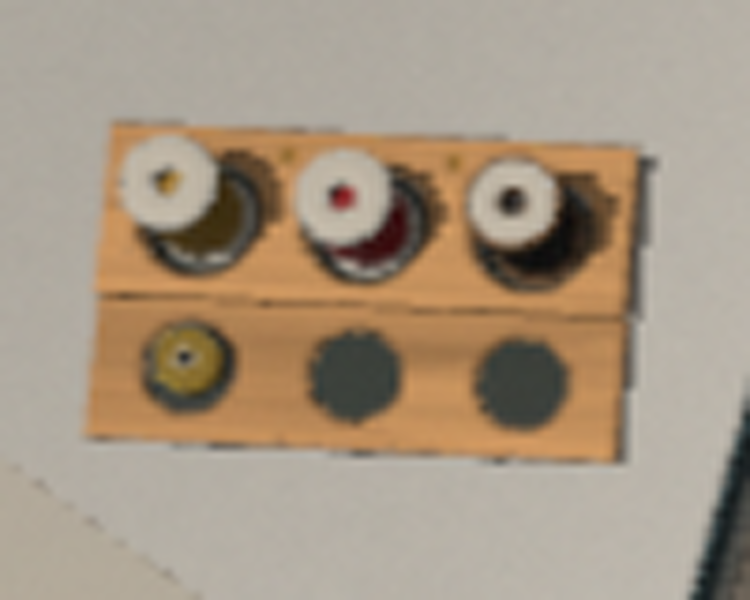

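The yellow bobbin sits in the left seat at (187,358), and all three spools stand in their wells at (168,183), (343,195) and (513,200). Next is the red bobbin.

Converted, 205 mm / 750 = 0.2733, 195 mm / 750 = 0.26.

Emit:
arm_command:
  plan:
    - [[0.008,-0.0427,0,0,0,0,-0.06],[0.008,-0.0427,0,0,0,0,-0.06],[0.008,-0.0427,0.0667,0,0,0,-0.06],[0.008,-0.0427,0.1333,0,0,0,-0.06],[0.008,-0.0427,0.2,0,0,0,-0.06],[0.008,-0.0427,0.26,0,0,0,-0.06],[0.008,-0.0427,0.2733,0,0,0,-0.06],[0.008,-0.0427,0.2733,0,0,0,-0.06],[0.008,-0.0427,0.2733,0,0,0,-0.06]]

```text
time_s: 25.65
ee_pos: [0.4109, -0.3253, 0.0163]
eef_rot: [-3.14, 0.002, 3.101]
force: [-0.0, -0.1, 0.2]
grip_width: 0.0497
grip_force: 0.0
```

```bash
python3 to.py .4097 -.330 -.0255 3.1006
```

```text
at [ 0.4109 -0.3253  0.0163] [-3.140e+00  2.000e-03  3.101e+00] t 25.6 w 0.0497
[ 1.1 -4.7 41.8] [-0.002  0.002  0.001]
```

Emit:
arm_command:
  plan:
    - [[0,-0.0053,0.02,0,0,0,-0.06],[0,-0.0053,0.04,0,0,0,-0.06],[0,-0.0053,0.0493,0,0,0,-0.06],[0,-0.0053,0.0533,0,0,0,-0.06],[0,-0.0053,0.0533,0,0,0,-0.06],[0,-0.0053,0.0533,0,0,0,0.9],[0,-0.0053,0.0533,0,0,0,0.9],[0,-0.0053,0.0533,0,0,0,0.9],[0,-0.0053,0.0533,0,0,0,0.9],[0,-0.0053,0.0533,0,0,0,0.9]]

```text
time_s: 26.65
ee_pos: [0.4098, -0.329, -0.0254]
eef_rot: [-3.141, 0.0, 3.101]
force: [-0.4, 1.4, 3.2]
grip_width: 0.0243
grip_force: 10.0
```

```bash
python3 to.py .48 -.25 .21 3.1006 .4955 .2668 .21 3.1006
```

```text
at [ 0.4098 -0.329  -0.0254] [-3.141  0.     3.101] t 26.6 w 0.0243
[ -67.    81.7 -235.4] [-0.  0.  0.]
[ -61.5  598.7 -235.6] [-0.  0.  0.]
```

Converted, 335 mm / 750 = 0.4467, 235 mm / 750 = 0.3133.

Emit:
arm_command:
  plan:
    - [[0,0,-0.04,0,0,0,0.9],[0,0,-0.1067,0,0,0,0.9],[0,0,-0.1733,0,0,0,0.9],[0,0,-0.24,0,0,0,0.9],[-0.0133,0.0133,-0.2933,0,0,0,0.9],[-0.04,0.06,-0.32,0,0,0,0.9],[-0.06,0.12,-0.32,0,0,0,0.9],[-0.0813,0.18,-0.32,0,0,0,0.9],[-0.0813,0.2467,-0.32,0,0,0,0.9],[-0.0813,0.3133,-0.32,0,0,0,0.9],[-0.0813,0.38,-0.32,0,0,0,0.9],[-0.0813,0.4467,-0.32,0,0,0,0.9]]

```text
time_s: 27.85
ee_pos: [0.4838, 0.0054, 0.2144]
eef_rot: [-3.142, 0.0, 3.101]
force: [2.0, -1.2, -0.1]
grip_width: 0.0241
grip_force: 10.0
```

```bash
python3 to.py .4955 .2668 .21 3.1006
```

```text
at [0.4838 0.0054 0.2144] [-3.142  0.     3.101] t 27.9 w 0.0241
[ -0.9 261.7   4.4] [-0.  0.  0.]
```

Converted, 260 mm / 750 = 0.3467, 245 mm / 750 = 0.3267.

Emit:
arm_command:
  plan:
    - [[-0.0013,0.0667,0,0,0,0,0.9],[-0.0013,0.1333,0,0,0,0,0.9],[-0.0013,0.2,0,0,0,0,0.9],[-0.0013,0.2667,0,0,0,0,0.9],[-0.0013,0.3267,0,0,0,0,0.9],[-0.0013,0.3467,0,0,0,0,0.9],[-0.0013,0.3467,0.0533,0,0,0,0.9],[-0.0013,0.3467,0.12,0,0,0,0.9],[-0.0013,0.3467,0.1867,0,0,0,0.9],[-0.0013,0.3467,0.24,0,0,0,0.9],[-0.0013,0.3467,0.2533,0,0,0,0.9],[-0.0013,0.3467,0.2533,0,0,0,0.9]]

```text
time_s: 29.05
ee_pos: [0.4956, 0.2626, 0.0239]
eef_rot: [-3.141, -0.002, 3.1]
force: [0.2, 1.4, -0.0]
grip_width: 0.024
grip_force: 10.0
```

```bash
python3 to.py .4955 .2668 -.0185 3.1006
```

```text
at [0.4956 0.2626 0.0239] [-3.141e+00 -2.000e-03  3.100e+00] t 29.1 w 0.024
[ 0.2  4.2 42.4] [-0.001 -0.002 -0.   ]
```

Converted, 35 mm / 750 = 0.0467, 33 mm / 750 = 0.044.

Emit:
arm_command:
  plan:
    - [[0,0.0053,0.0267,0,0,0,0.9],[0,0.0053,0.044,0,0,0,0.9],[0,0.0053,0.0467,0,0,0,0.9],[0,0.0053,0.0467,0,0,0,0.9],[0,0.0053,0.0467,0,0,0,0.9]]

```text
time_s: 29.55
ee_pos: [0.4966, 0.2673, -0.0095]
eef_rot: [3.141, 0.001, 3.101]
force: [0.5, -0.1, -0.4]
grip_width: 0.0243
grip_force: 10.0
```

```bash
python3 to.py .4955 .2668 -.0185 3.1006
```

```text
at [ 0.4966  0.2673 -0.0095] [3.141e+00 1.000e-03 3.101e+00] t 29.6 w 0.0243
[ 1.1 -0.6  9. ] [0.001 0.001 0.   ]
```

Converted, 9 mm / 750 = 0.012, 5 mm / 750 = 0.0067.

Emit:
arm_command:
  plan:
    - [[0.0013,0,0.0067,0,0,0,0.9],[0.0013,0,0.012,0,0,0,0.9],[0.0013,0,0.012,0,0,0,0.9],[0.0013,0,0.012,0,0,0,0.25],[0.0013,0,0.012,0,0,0,0.25],[0.0013,0,0.012,0,0,0,0.25]]

```text
time_s: 30.15
ee_pos: [0.4951, 0.2672, -0.0196]
eef_rot: [3.142, 0.0, 3.101]
force: [0.3, -0.8, -0.2]
grip_width: 0.0353
grip_force: 0.0
```

Converted, -240 mm / 750 = -0.32, -220 mm / 750 = -0.2933.

Emit:
arm_command:
  plan:
    - [[0,0,-0.0267,0,0,0,0.25],[0,0,-0.0933,0,0,0,-0.06],[0,0,-0.16,0,0,0,-0.06],[0,0,-0.2267,0,0,0,-0.06],[0,0,-0.2933,0,0,0,-0.06],[0,-0.04,-0.32,0,0,0,-0.06],[0,-0.04,-0.32,0,0,0,-0.06]]

```text
time_s: 30.85
ee_pos: [0.4949, 0.2358, 0.224]
eef_rot: [3.14, 0.005, 3.099]
force: [-0.1, -0.4, -0.9]
grip_width: 0.05
grip_force: 0.0
```

```bash
python3 to.py .557 -.3368 .22 3.1006
```

```text
at [0.4949 0.2358 0.224 ] [3.14  0.005 3.099] t 30.9 w 0.05
[ -86.2 -569.5    3.3] [ 0.002  0.005 -0.001]
```

Converted, -569 mm / 750 = -0.7587, -538 mm / 750 = -0.7173.

Emit:
arm_command:
  plan:
    - [[-0.0107,-0.0653,0,0,0,0,-0.06],[-0.0213,-0.1307,0,0,0,0,-0.06],[-0.032,-0.196,0,0,0,0,-0.06],[-0.0427,-0.2613,0,0,0,0,-0.06],[-0.0533,-0.3267,0,0,0,0,-0.06],[-0.064,-0.392,0,0,0,0,-0.06],[-0.0733,-0.4573,0,0,0,0,-0.06],[-0.0827,-0.5227,0,0,0,0,-0.06],[-0.0933,-0.588,0,0,0,0,-0.06],[-0.104,-0.6533,0,0,0,0,-0.06],[-0.1147,-0.7173,0,0,0,0,-0.06],[-0.1147,-0.7587,0,0,0,0,-0.06]]

```text
time_s: 32.05
ee_pos: [0.5563, -0.3374, 0.2183]
eef_rot: [3.14, -0.002, 3.099]
force: [-0.6, -0.3, -0.7]
grip_width: 0.0494
grip_force: 0.0
```

```bash
python3 to.py .5575 -.337 .21 3.1006
python3 - <<'E'
from meas import *
t,d=shot('top')
h=cv2.cvtColor(t,cv2.COLOR_BGR2HSV)
m=(h[...,1]>110)&((h[...,0]<8)|(h[...,0]>172)); u,v,a,f=cen(m,(212,239),8);print('redB',a,onz('top',u,v,.016))
E
```

```text
at [ 0.5563 -0.3374  0.2183] [ 3.140e+00 -2.000e-03  3.099e+00] t 32.0 w 0.0494
[-1.2  0.5  8.3] [ 0.001 -0.002 -0.001]
redB 60 [0.4944 0.2664 0.016 ]
```

Emit:
arm_command:
  plan:
    - [[-0.0013,0,0.0667,0,0,0,-0.06],[-0.0013,0,0.1333,0,0,0,-0.06],[-0.0013,0,0.2,0,0,0,-0.06],[-0.0013,0,0.26,0,0,0,-0.06],[-0.0013,0,0.2733,0,0,0,-0.06],[-0.0013,0,0.2733,0,0,0,-0.06],[-0.0013,0,0.2733,0,0,0,-0.06]]

```text
time_s: 32.8
ee_pos: [0.5586, -0.3354, 0.0176]
eef_rot: [-3.14, 0.002, 3.101]
force: [-0.5, -0.0, 0.7]
grip_width: 0.05
grip_force: 0.0
```

```bash
python3 to.py .5575 -.337 -.0255 3.1006
```

```text
at [ 0.5586 -0.3354  0.0176] [-3.140e+00  2.000e-03  3.101e+00] t 32.8 w 0.05
[ 1.2 -1.6 43.1] [-0.002  0.002  0.   ]
```

Converted, 41 mm / 750 = 0.0547, 38 mm / 750 = 0.0507.

Emit:
arm_command:
  plan:
    - [[0,-0.0013,0.02,0,0,0,-0.06],[0,-0.0013,0.04,0,0,0,-0.06],[0,-0.0013,0.0507,0,0,0,-0.06],[0,-0.0013,0.0547,0,0,0,-0.06],[0,-0.0013,0.0547,0,0,0,-0.06],[0,-0.0013,0.0547,0,0,0,0.9],[0,-0.0013,0.0547,0,0,0,0.9],[0,-0.0013,0.0547,0,0,0,0.9],[0,-0.0013,0.0547,0,0,0,0.9],[0,-0.0013,0.0547,0,0,0,0.9]]

```text
time_s: 33.8
ee_pos: [0.5576, -0.336, -0.0254]
eef_rot: [-3.141, 0.0, 3.101]
force: [-0.5, -0.2, 1.4]
grip_width: 0.0242
grip_force: 10.0
```

```bash
python3 to.py .493 .207 .21 3.1006
```

```text
at [ 0.5576 -0.336  -0.0254] [-3.141  0.     3.101] t 33.8 w 0.0242
[  86.6  539.8 -235.6] [-0.  0.  0.]
```

Converted, 354 mm / 750 = 0.472, 305 mm / 750 = 0.4067.

Emit:
arm_command:
  plan:
    - [[0,0,-0.04,0,0,0,0.9],[0,0,-0.1067,0,0,0,0.9],[0,0,-0.1733,0,0,0,0.9],[0,0,-0.24,0,0,0,0.9],[0.0067,0.02,-0.2933,0,0,0,0.9],[0.016,0.08,-0.32,0,0,0,0.9],[0.0267,0.1453,-0.32,0,0,0,0.9],[0.0373,0.2107,-0.32,0,0,0,0.9],[0.048,0.276,-0.32,0,0,0,0.9],[0.0587,0.3413,-0.32,0,0,0,0.9],[0.0693,0.4067,-0.32,0,0,0,0.9],[0.08,0.472,-0.32,0,0,0,0.9]]

```text
time_s: 35.0
ee_pos: [0.5113, 0.0221, 0.2145]
eef_rot: [3.142, 0.001, 3.101]
force: [1.5, -0.2, -1.1]
grip_width: 0.0241
grip_force: 10.0
```

```bash
python3 to.py .493 .207 .21 3.1006
```

```text
at [0.5113 0.0221 0.2145] [3.142e+00 1.000e-03 3.101e+00] t 35.0 w 0.0241
[ 25.9 184.    4.5] [0.    0.001 0.   ]
```

Converted, 190 mm / 750 = 0.2533, 183 mm / 750 = 0.244.

Emit:
arm_command:
  plan:
    - [[0.0107,0.0653,0,0,0,0,0.9],[0.0213,0.1307,0,0,0,0,0.9],[0.0333,0.196,0,0,0,0,0.9],[0.0333,0.2333,0,0,0,0,0.9],[0.0333,0.244,0,0,0,0,0.9],[0.0333,0.244,0.0533,0,0,0,0.9],[0.0333,0.244,0.12,0,0,0,0.9],[0.0333,0.244,0.1867,0,0,0,0.9],[0.0333,0.244,0.24,0,0,0,0.9],[0.0333,0.244,0.2533,0,0,0,0.9],[0.0333,0.244,0.2533,0,0,0,0.9]]

```text
time_s: 36.1
ee_pos: [0.4943, 0.2034, 0.024]
eef_rot: [-3.141, -0.002, 3.1]
force: [0.1, 0.5, 0.6]
grip_width: 0.0244
grip_force: 10.0
```

```bash
python3 to.py .493 .207 -.0185 3.1006
```

```text
at [0.4943 0.2034 0.024 ] [-3.141e+00 -2.000e-03  3.100e+00] t 36.1 w 0.0244
[ 1.3  3.6 42.5] [-0.001 -0.002 -0.   ]
```

Converted, 35 mm / 750 = 0.0467, 33 mm / 750 = 0.044.

Emit:
arm_command:
  plan:
    - [[0.0013,0.004,0.0267,0,0,0,0.9],[0.0013,0.004,0.044,0,0,0,0.9],[0.0013,0.004,0.0467,0,0,0,0.9],[0.0013,0.004,0.0467,0,0,0,0.9],[0.0013,0.004,0.0467,0,0,0,0.9]]

```text
time_s: 36.6
ee_pos: [0.4942, 0.2073, -0.0096]
eef_rot: [3.141, 0.001, 3.101]
force: [0.5, 0.6, 0.3]
grip_width: 0.0236
grip_force: 10.0
```

```bash
python3 to.py .493 .207 -.0185 3.1006
```

```text
at [ 0.4942  0.2073 -0.0096] [3.141e+00 1.000e-03 3.101e+00] t 36.6 w 0.0236
[ 1.2 -0.3  8.9] [0.001 0.001 0.   ]
```

Converted, 9 mm / 750 = 0.012, 5 mm / 750 = 0.0067.

Emit:
arm_command:
  plan:
    - [[0.0013,0,0.0067,0,0,0,0.9],[0.0013,0,0.012,0,0,0,0.9],[0.0013,0,0.012,0,0,0,0.9],[0.0013,0,0.012,0,0,0,0.25],[0.0013,0,0.012,0,0,0,0.25],[0.0013,0,0.012,0,0,0,0.25]]

```text
time_s: 37.2
ee_pos: [0.4926, 0.2073, -0.0196]
eef_rot: [3.142, 0.0, 3.101]
force: [0.6, 0.0, 0.4]
grip_width: 0.0351
grip_force: 0.0
```

Converted, -240 mm / 750 = -0.32, -220 mm / 750 = -0.2933.

Emit:
arm_command:
  plan:
    - [[0,0,-0.0267,0,0,0,0.25],[0,0,-0.0933,0,0,0,-0.06],[0,0,-0.16,0,0,0,-0.06],[0,0,-0.2267,0,0,0,-0.06],[0,0,-0.2933,0,0,0,-0.06],[0,-0.0533,-0.32,0,0,0,-0.06],[0,-0.12,-0.32,0,0,0,-0.06],[0,-0.1867,-0.32,0,0,0,-0.06],[0,-0.2533,-0.32,0,0,0,-0.06],[0,-0.32,-0.32,0,0,0,-0.06],[0,-0.32,-0.32,0,0,0,-0.06],[0,-0.32,-0.32,0,0,0,-0.06]]

```text
time_s: 38.4
ee_pos: [0.4827, -0.0333, 0.2204]
eef_rot: [3.141, 0.0, 3.099]
force: [-0.5, -0.1, -0.0]
grip_width: 0.0494
grip_force: 0.0
```

Run:
```python
from meas import *
t,d=shot('top');s,_=shot('scene');P=pts('top',d)
for nm,st,h in(('black',(235,218),.055),('red',(212,217),.049),('yel',(187,214),.055)):
    m=(P[...,2]>h-.012)&(P[...,2]<.07);u,v,a,f=cen(m,st,11);print(nm,a,np.median(P[...,2][f>0]),onz('top',u,v,h))
for u,v in((190,238),(212,239),(234,240)): print(np.percentile(P[v-2:v+3,u-2:u+3,2],[20,50,80]))
cv2.imwrite('pics/b2.png',np.vstack([cv2.resize(t[190:270,165:265],(500,400),interpolation=cv2.INTER_CUBIC),cv2.resize(s[235:290,400:525],(500,200),interpolation=cv2.INTER_CUBIC)]))
```

```text
black 138 0.05639722814071735 [0.5465 0.2037 0.055 ]
red 142 0.05015498490866044 [0.5492 0.2634 0.049 ]
yel 140 0.05598058268691963 [0.5526 0.3238 0.055 ]
[0.0137 0.0154 0.0188]
[0.0157 0.0174 0.0182]
[0.0156 0.0179 0.0195]
```

View pics/b2.png

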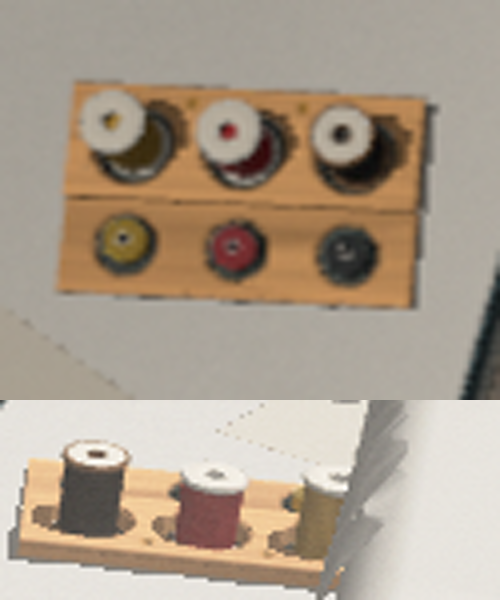

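The picture shows yellow, red and black spools in the back wells at (112,120), (228,130) and (342,135). Each bobbin is in front of its own colour, at (122,238), (233,247) and (345,252). The heights read about 16-18 mm, as expected for bobbins seated flat. Handing in.

```bash
python3 -c "
from station import ctrl
print(ctrl.hand_in())"
```

```text
the job is handed in; nothing more can be done
None
```

The job is handed in: yellow, red and black spools stand left to right in the back wells, each bobbin lies in the seat in front of its own colour, and I did not go near the oil bottle or the tape measure. It took about 38 s of robot time.

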